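# Strip the hex-headed bush and its ring off their stud

## Robot

A 6-joint arm with a two-finger parallel gripper is mounted at the origin on the work surface. World frame = base frame: x ahead of the robot, y to its left, z up, the work surface at z = 0. Lengths are in m, angles in rad, forces in N, time in s.
With the tool pointing down it reaches from about 0.35 to 0.775 m from the base axis. Payload 5.5 kg.
Tool frame: the origin (TCP) lies between the finger pads; the fingertips stand 22 mm ahead of it and the grasp point (between the pads) lies 3 mm ahead of it (env.finger_overhang is the distance from the TCP to the fingertips, in m); y points along the fingers, x is the direction in which the jaws open and shut, and the axes are right-handed (so a half turn about y gives the same grasp; the last joint's range is limited). The gripper opens to 85 mm and grips with 20 to 120 N. Pads are 22 mm wide; open, the fingers measure 114 mm over their backs; the gripper's body (76 mm by 85 mm) begins 54 mm behind the grasp point. The pads swing forward as they close: fully open they stand 13 mm farther back than shut.
Start: joints at [-1.47, 0.313, 0.046, 1.304, 0, 1.431], TCP at [0.137, -0.558, 0.222] pointing down, gripper open.
Joint ranges: [-2.76, 2.76], [-0.86, 1.69], [-1.03, 1.26], [-2.2, 2.34], [-1.47, 1.5], [-3.14, 3.14]. Speed limits (rad/s): [2.57, 2.57, 3.14, 3.14, 3.14, 3.14].

## Interface

Orientations are given as a unit quaternion [w, x, y, z].
In Python, from workcell import monitor, cams, job, env gives the robot as it stands.
- The arm moves only by the tool drive_tool, never from a script. Its argument "plan" is text: rows parted by semicolons, each of 7 numbers parted by spaces: the opening, from -1 (shut) to 1 (fully open), then the shift along the tool's x, y, z in mm, then the turn, a rotation vector about the tool's x, y, z in degrees. In form: gripper x y z rx ry rz; .... A call has 1 to 8 rows; each row shifts and turns the pose as measured when the row begins, along the tool's axes as they then stand; what a row does not reach is not made up. A row lasts 1/8 s, in which the tool goes at most 62.5 mm and 10.7 degrees, less where a joint would pass 70% of its speed; a pose out of reach is approached as far as the arm can. A call is refused whole if a number of a shift passes 62.5 or a number of a turn 10.7, either way. A call with a gripper value outside its range is refused whole. The fingers move at their own pace and stop on an object; "grip_force" is the grip in N (left out, the last holds). Time passes only in rows, so rows that do not move let the fingers close. It gives the time, the measured TCP pose, the force and the opening at its end, in the units of the state.
- monitor.get_state(): the state, without advancing time (a new reading comes with each control period).
- cams.read_camera(name): name is "scene" or "side" or "wrist"; returns (picture, depth): 480x640x3 uint8, red, green, blue; 480x640 float32, m along the optical axis (not along the pixel's ray), 0 where there is no reading.
- cams.calibration(name): a dict with "fx", "fy", "cx", "cy" (pixels), "R" (3x3) and "t" (3): a world point X has camera coordinates R X + t. Camera axes: x right, y down, z forward; pixel columns grow to the right and rows downward; lengths in m; the calibration is good to about 2 mm. A picture is of the moment at which its call begins: read the wrist's pose just before it. calibration takes no time and is no camera call; for the wrist camera it gives the pose at the moment of the call.
- job.hand_in(): hands the job in, once; it reports no verdict.
The state is a dict: "clock": time; "joint_pos": joint angles; "qvel": joint speeds; "tau": joint torques, N m; "tcp_pos": TCP position; "orientation": TCP orientation; "wrist_force": force on the tool from outside, world axes, zero at the start; "ft_torque": the same for the moment, N m; "finger_gap": finger opening in m.
Only numpy, scipy, OpenCV 4.12 (cv2) and the standard library are available. Lean on these libraries where they do the work, as an engineer would, in place of code of your own. Each camera call takes 0.05 s, during which the arm holds its last target.

## Task

Two bushing nests stand on studs; take apart the one whose bush has a hexagonal head, in reverse order of assembly. First lift the hex-headed bush out of its ring and stand it, head up, on the floor of the small rectangular grey bin while the ring is still on the stud; then lift that ring off the stud and lay it flat on the floor of the round steel dish. Set both down rather than dropping them.

Things in the scene. Friction and masses are not known exactly. Their poses are not given: they have to be found in the camera images.
- hex_bush: Steel bush 52 mm tall: below, a round sleeve, 28 mm diameter, 22 mm long; above, a hex head 36 mm across flats, 30 mm tall; 20 mm bore through. Origin: centre of sleeve's lower end, z up; x is square to a pair of flats. It starts loosely nested in the ring (2 mm play), head resting on the ring, origin 32 mm up, over a fixed 14 mm stud 72 mm high. A stand nearby holds a flatter round-headed one.
- ring: Steel ring lying flat, 56 mm outside diameter, 32 mm bore, 24 mm tall. Origin: centre of its underside, z up. It starts around the hex bush's sleeve, underside 30 mm above the table on a boss 44 mm wide (base plate below: 84 mm wide, 10 mm thick). With the bush out, the 14 mm stud rises 18 mm above its top; lift it over 42 mm to clear.
- bin: Small rectangular grey sheet-steel bin, empty, open-topped, fixed: 120 mm along its x, 150 mm along y, 28 mm tall, walls and floor 3 mm thick. Origin: centre of its underside, on the table; the inner floor is 3 mm above it.
- dish: Round shallow steel dish, empty, fixed to the table: 160 mm in diameter over its rim, 14 mm tall, flat inner floor 4 mm above the table and about 142 mm in diameter. Origin: centre of its underside (on the table).
Mind the look-alikes: they are no part of the job. Leave any black or green look-alike of the ring alone.

How it is judged:
On the way, in this order (a step that is already met when the one before it is completed fails the run):
1. the hex-headed bush stands released in the rectangular bin, with the ring still on the stud (x of hex_bush in the frame of bin between -0.05 and 0.05 m and y of hex_bush in the frame of bin between -0.065 and 0.065 m and z of hex_bush in the frame of bin below 0.008 m and angle between hex_bush's own z axis and vertical below 0.175 rad and linear speed of hex_bush below 0.03 m/s and contact force between the fingers and hex_bush below 0.1 N and distance of ring from where it was at the start of the episode below 0.025 m), for 0.2 s.
2. the ring lies released in the round dish (horizontal distance between ring and dish below 0.05 m and z of ring in the frame of dish below 0.009 m and angle between ring's own z axis and vertical below 0.175 rad and linear speed of ring below 0.03 m/s and contact force between the fingers and ring below 0.1 N), for 0.2 s.
At the end, for the whole second after the job is handed in: The hex bush stands in the bin, head up (within 10 deg, lower end within 5 mm of the inner floor); the ring lies in the dish (within 10 deg of level, underside within 5 mm of the inner floor, centre within 50 mm of the dish's centre); both released and at rest (x of hex_bush in the frame of bin between -0.05 and 0.05 m and y of hex_bush in the frame of bin between -0.065 and 0.065 m and z of hex_bush in the frame of bin below 0.008 m and angle between each of hex_bush, ring's own z axis and vertical below 0.175 rad and linear speed of each of hex_bush, ring below 0.03 m/s and horizontal distance between ring and dish below 0.05 m and z of ring in the frame of dish below 0.009 m); the robot touches nothing.
It fails at once if the bush is dropped: it moves faster than 0.7 m/s (a fall of about 25 mm) while not held (contact force between the fingers and hex_bush below 0.01 N and linear speed of hex_bush above 0.7 m/s).
It fails at once if the ring is dropped: it moves faster than 0.7 m/s (a fall of about 25 mm) while not held (contact force between the fingers and ring below 0.01 N and linear speed of ring above 0.7 m/s).
It also fails if it takes over 54 s, if anything falls off the work surface, if the arm or the gripper's body presses on something with over 40 N, if the wrist force passes 120 N, or if a joint passes its speed limit or range.

## Working session

There is one attempt and no reset: what is moved stays moved. The work goes in short steps, Python scripts to look and compute and a tool call to move; the robot and the scene stay as the last step left them, time stands still between calls to the robot, and variables do not carry over. Pictures are saved under pics/ and viewed, and the job is handed in when it is done.

Besides the shell and the picture viewer there is one more tool, called after "Emit:" as name(argument=value, ...) on one line, values as JSON. drive_tool: Moves the arm, as the interface text tells. Its arguments: {"type":"object","properties":{"plan":{"type":"string"},"grip_force":{"type":"number"}},"required":["plan"]}

```bash
mkdir -p pics; ls
python3 - <<'E'
from workcell import monitor,cams,env
import cv2,numpy as np
s=monitor.get_state();print(s)
print(env.finger_overhang)
for n in ("scene","side","wrist"):
    c=cams.calibration(n);p,d=cams.read_camera(n)
    np.savez("pics/%s0.npz"%n,p=p,d=d,**c)
    cv2.imwrite("pics/%s0.png"%n,p[:,:,::-1]);print(n,c)
E
```

```text
pics
{'clock': 0.0, 'joint_pos': array([-1.46960505e+00,  3.14022586e-01,  4.49656872e-02,  1.30362225e+00,
       -2.47778671e-06,  1.43120968e+00]), 'qvel': array([ 7.89373015e-04,  2.44449115e-04,  1.96831354e-03,  6.55463416e-04,
       -1.39107521e-04, -8.22730967e-05]), 'tau': array([-3.08048448e-04, -4.80624855e+01,  2.98533136e+01,  1.93052553e-02,
       -1.19067636e-04, -1.83391001e-05]), 'tcp_pos': array([ 0.13705522, -0.55786599,  0.22099085]), 'orientation': array([ 0.55690898, -0.55595089,  0.43679384, -0.43586941]), 'wrist_force': array([0.42521114, 0.2164986 , 0.69524189]), 'ft_torque': array([ 0.00264634,  0.02813301, -0.0340368 ]), 'finger_gap': 0.08529648169717095}
0.022
scene {'fx': 515.3533414344384, 'fy': 515.3533414344384, 'cx': 314.3945083714112, 'cy': 233.64635078656102, 'R': array([[-0.55853594,  0.8293544 ,  0.01445261],
       [ 0.63740765,  0.44028717, -0.63234381],
       [-0.53080042, -0.34397454, -0.77455305]]), 't': array([ 0.31663755, -0.27629093,  1.280283  ])}
side {'fx': 595.6563743234843, 'fy': 595.6563743234843, 'cx': 315.38845085770726, 'cy': 234.69253438267083, 'R': array([[-0.99386928, -0.10963191, -0.01430752],
       [-0.04924454,  0.55481349, -0.83051609],
       [ 0.09898907, -0.82471985, -0.55681085]]), 't': array([0.50431245, 0.10215742, 1.00970432])}
wrist {'fx': 352.42186226005214, 'fy': 352.42186226005214, 'cx': 311.0147482384095, 'cy': 237.57701786604872, 'R': array([[ 0.2381669 , -0.9712216 , -0.00226547],
       [-0.9225013 , -0.22694782,  0.31222753],
       [-0.30375626, -0.07227236, -0.95000465]]), 't': array([-0.57251257, -0.04063588,  0.38043512])}
```

View pics/scene0.png

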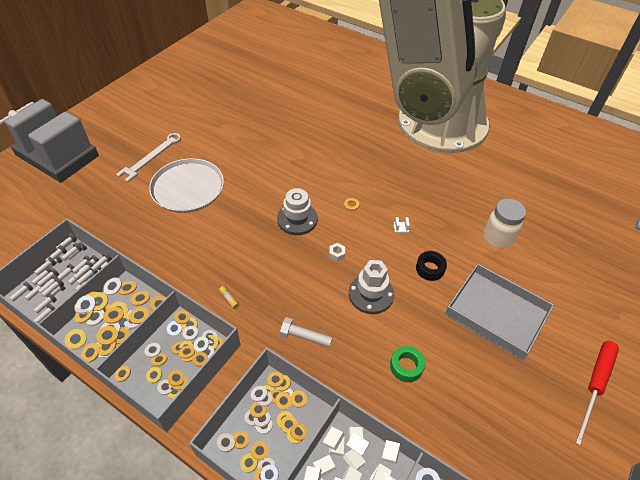

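View pics/side0.png

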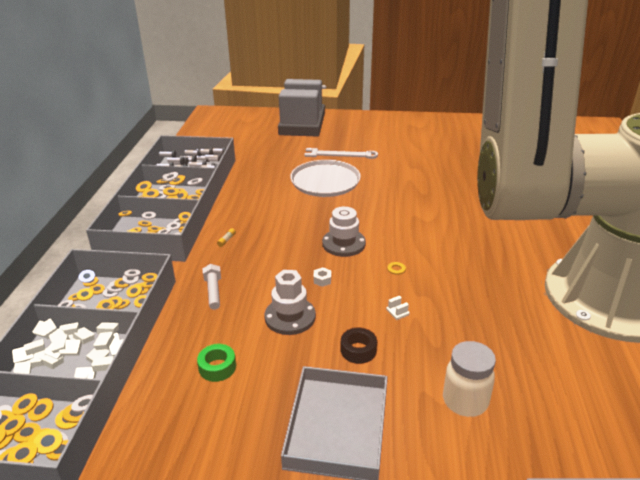

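View pics/wrist0.png

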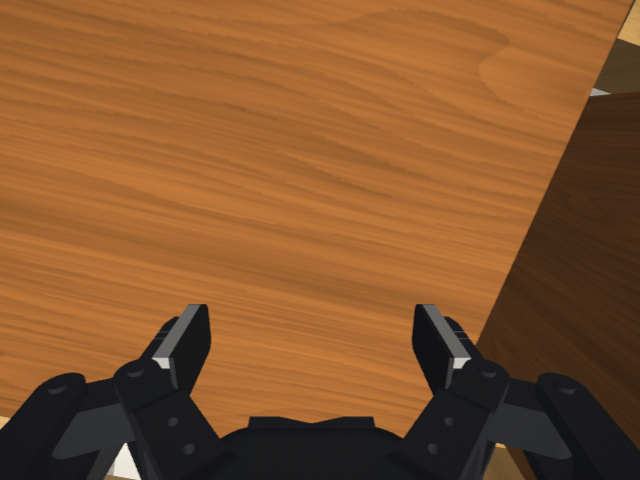

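Two nests: scene (297,205) has a rounded, flatter head and scene (374,282) looks hexagonal. In the side view they are at (344,228) and (289,297). I'll enlarge the second to confirm.

Run:
```python
import cv2,numpy as np
a=cv2.imread('pics/scene0.png');b=cv2.imread('pics/side0.png')
c=[cv2.resize(x,(400,400),interpolation=cv2.INTER_CUBIC) for x in (a[240:320,334:414],b[257:337,249:329])]
cv2.imwrite('pics/crop1.png',np.hstack(c))
```

```text
(no output)
```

View pics/crop1.png

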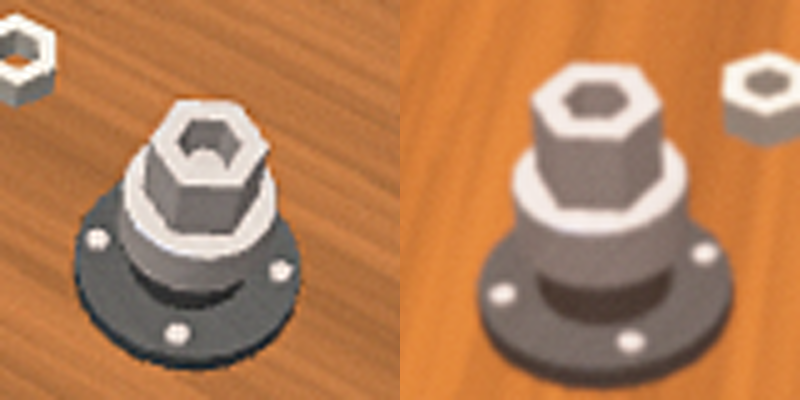

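The crop confirms it: scene (374,282) / side (289,297) has the six-sided head, so it is the target. Next I'll measure the head top at z=84 mm, the bin rim and the dish rim.

```bash
cat > h.py <<'E'
import cv2,numpy as np
def load(n): return np.load(f'pics/{n}.npz')
def cast(c,uv,z):
    uv=np.asarray(uv,float).reshape(-1,2)
    d=np.c_[(uv[:,0]-c['cx'])/c['fx'],(uv[:,1]-c['cy'])/c['fy'],np.ones(len(uv))]@c['R']
    o=-c['R'].T@c['t']
    return (o+d*((z-o[2])/d[:,2])[:,None])[:,:2]
def proj(c,X):
    q=np.asarray(X)@c['R'].T+c['t'];return q[:,:2]/q[:,2:]*[c['fx'],c['fy']]+[c['cx'],c['cy']]
E
python3 - <<'E'
from h import *
S={n:load(n+'0') for n in('scene','side')}
for n,(x,y) in dict(scene=(374,270),side=(289,279)).items():
    c=S[n];p=c['p'][y-20:y+20,x-20:x+20]
    g=cv2.resize(cv2.cvtColor(p,cv2.COLOR_RGB2GRAY),None,fx=8,fy=8,interpolation=cv2.INTER_CUBIC)
    for th in (185,200):
        m=(g>th).astype(np.uint8)
        cs,_=cv2.findContours(m,cv2.RETR_EXTERNAL,cv2.CHAIN_APPROX_NONE)
        for k in cs:
            if cv2.contourArea(k)<64*60: continue
            h=cv2.convexHull(k)[:,0]
            uv=(h+.5)/8-.5+[x-20,y-20]
            w=cast(c,uv,.084)*1000
            k32=w.astype(np.float32).reshape(-1,1,2)
            M=cv2.moments(k32);ctr=np.array([M['m10'],M['m01']])/M['m00']
            ap=cv2.approxPolyDP(k32,3.5,True)[:,0]-ctr
            an=np.degrees(np.arctan2(ap[:,1],ap[:,0]))
            print(n,th,ctr.round(1),'area',round(M['m00']),'(true 1122)',np.sort(an%60).round(1),np.hypot(*ap.T).round(1))
        
# dish, bin via gray-ness masks
for n,pts in dict(scene=dict(dish=(187,185),bin=(500,310)),side=dict(dish=(325,178),bin=(336,420))).items():
    c=S[n];hsv=cv2.cvtColor(c['p'],cv2.COLOR_RGB2HSV)
    m=(hsv[:,:,1]<70).astype(np.uint8)
    _,lab,st,_=cv2.connectedComponentsWithStats(m)
    for o,(x,y) in pts.items():
        l=lab[y,x];k,_=cv2.findContours((lab==l).astype(np.uint8),cv2.RETR_EXTERNAL,cv2.CHAIN_APPROX_NONE)
        k=max(k,key=cv2.contourArea)
        z=.014 if o=='dish' else .028
        w=(cast(c,k[:,0],z)*1000).astype(np.float32)
        print(n,o,st[l],cv2.minAreaRect(w),cv2.fitEllipse(w))
E
```

```text
scene 185 [560.2 114.6] area 1768 (true 1122) [ 0.4 10.8 13.  31.9 31.9 50.6 50.8] [27.8 28.4 26.  25.  24.3 24.6 25.5]
scene 185 [537.2 105.9] area 1115 (true 1122) [ 1.8  3.3 53.4 57.5 58.5 58.6] [20.2 19.6 20.5 20.1 20.1 20.2]
scene 200 [560.5 114.7] area 1716 (true 1122) [ 1.  10.6 12.6 31.  32.4 51.1 51.8] [27.6 28.2 25.8 24.5 23.8 24.2 25.2]
scene 200 [537.2 105.9] area 1079 (true 1122) [ 1.6  1.7  3.  58.4 59.3 59.7] [19.9 19.3 20.3 19.7 20.  19.7]
side 185 [551.  149.2] area 245 (true 1122) [11.3 28.7 37.2 41.6] [16.8 14.8 12.   6.2]
side 185 [511.8 144.1] area 301 (true 1122) [ 2.1 24.4 32.5 44. ] [18.7  7.5 13.5 15.9]
side 185 [537.8 106.8] area 1178 (true 1122) [ 0.3  3.1  5.6 54.7 56.8 59.7] [20.4 20.7 20.2 21.  20.6 20.2]
side 200 [537.8 106.9] area 1109 (true 1122) [ 0.4  0.7  0.9  3.5 55.8 56.1] [19.8 20.2 19.6 20.4 19.9 19.7]
scene dish [ 150  158   74   55 3122] ((526.9404296875, -359.5611877441406), (163.46568298339844, 155.33253479003906), 45.325836181640625) ((527.1165771484375, -360.3161926269531), (155.35922241210938, 161.46383666992188), 136.32118225097656)
scene bin [ 445  264  109   97 5670] ((451.6016845703125, 314.5829162597656), (149.35752868652344, 137.2652587890625), 86.95160675048828) ((451.5326232910156, 314.8099060058594), (156.31642150878906, 178.59632873535156), 177.4655303955078)
side dish [ 291  160   69   36 1958] ((524.6597900390625, -353.0323486328125), (155.1760711669922, 165.63560485839844), 4.876478672027588) ((524.1373291015625, -353.45947265625), (154.34930419921875, 166.11448669433594), 2.657259941101074)
side bin [ 281  367  106  113 9738] ((443.70892333984375, 325.0643005371094), (166.67066955566406, 119.120849609375), 86.7576675415039) ((443.71966552734375, 324.93585205078125), (137.17935180664062, 194.72622680664062), 177.4769744873047)
```

```bash
cat >> h.py <<'E'
from scipy.spatial.transform import Rotation as Ro
def go(xyz_mm,yaw_deg,s=None):
    """prints tool-frame shift (mm) & total rotvec (deg) to reach TCP xyz with tool z down, tool x at yaw"""
    if s is None:
        from workcell import monitor; s=monitor.get_state()
    q=s['orientation'];R=Ro.from_quat([q[1],q[2],q[3],q[0]])
    M=R.as_matrix();y=np.radians(yaw_deg)
    x=np.array([np.cos(y),np.sin(y),0]);z=np.array([0,0,-1.]);G=np.c_[x,np.cross(z,x),z]
    d=np.array(xyz_mm)-1000*s['tcp_pos']
    print('t',round(s['clock'],2),'tcp',(1000*s['tcp_pos']).round(1),'gap',round(1000*s['finger_gap'],1),'F',s['wrist_force'].round(1),'q6',s['joint_pos'][5].round(2),'yaw',np.degrees(np.arctan2(M[1,0],M[0,0])).round(1),'down',M[:,2].round(3))
    print('  world d',d.round(1),'tool d',(M.T@d).round(1),'rot',np.degrees((R.inv()*Ro.from_matrix(G)).as_rotvec()).round(1),' tool d in GOAL axes',(G.T@d).round(1))
E
python3 -c "
from h import *
for y in(-30,-90,30,90,150,-150):go([537.5,106.3,180],y)"
```

```text
t 0.15 tcp [ 137.1 -558.   221.2] gap 85.2 F [ 0.3 -0.3  0.2] q6 1.43 yaw -76.2 down [0.971 0.238 0.   ]
  world d [400.4 664.3 -41.2] tool d [-549.6   42.1  547.3] rot [-84.7 -36.1 -36.2]  tool d in GOAL axes [  14.6 -775.5   41.2]
t 0.15 tcp [ 137.1 -558.   221.2] gap 85.2 F [ 0.3 -0.3  0.2] q6 1.43 yaw -76.2 down [0.971 0.238 0.   ]
  world d [400.4 664.3 -41.2] tool d [-549.6   42.1  547.3] rot [-89.5  10.9  10.8]  tool d in GOAL axes [-664.3 -400.4   41.2]
t 0.15 tcp [ 137.1 -558.   221.2] gap 85.2 F [ 0.3 -0.3  0.2] q6 1.43 yaw -76.2 down [0.971 0.238 0.   ]
  world d [400.4 664.3 -41.2] tool d [-549.6   42.1  547.3] rot [-60.9 -81.  -81.1]  tool d in GOAL axes [ 678.9 -375.1   41.2]
t 0.15 tcp [ 137.1 -558.   221.2] gap 85.2 F [ 0.3 -0.3  0.2] q6 1.43 yaw -76.2 down [0.971 0.238 0.   ]
  world d [400.4 664.3 -41.2] tool d [-549.6   42.1  547.3] rot [ -14.6 -120.  -120. ]  tool d in GOAL axes [664.3 400.4  41.2]
t 0.15 tcp [ 137.1 -558.   221.2] gap 85.2 F [ 0.3 -0.3  0.2] q6 1.43 yaw -76.2 down [0.971 0.238 0.   ]
  world d [400.4 664.3 -41.2] tool d [-549.6   42.1  547.3] rot [-42.6 100.1 100. ]  tool d in GOAL axes [-14.6 775.5  41.2]
t 0.15 tcp [ 137.1 -558.   221.2] gap 85.2 F [ 0.3 -0.3  0.2] q6 1.43 yaw -76.2 down [0.971 0.238 0.   ]
  world d [400.4 664.3 -41.2] tool d [-549.6   42.1  547.3] rot [-76.2  57.3  57.1]  tool d in GOAL axes [-678.9  375.1   41.2]
```

The fingers point along tool y, so my helper's approach axis is wrong. Fixing it.

```bash
sed -i 's/z=np.array(\[0,0,-1.\]);G=np.c_\[x,np.cross(z,x),z\]/a=np.array([0,0,-1.]);G=np.c_[x,a,np.cross(x,a)]/; s/M\[:,2\].round/M[:,1].round/' h.py
python3 -c "
from h import *
for y in(-30,-90,30,90,150,-150):go([537.5,106.3,180],y)"
```

```text
t 0.15 tcp [ 137.1 -558.   221.2] gap 85.2 F [ 0.3 -0.3  0.2] q6 1.43 yaw -76.2 down [-0.     0.001 -1.   ]
  world d [400.4 664.3 -41.2] tool d [-549.6   42.1  547.3] rot [ -0.  -46.2  -0.1]  tool d in GOAL axes [ 14.6  41.2 775.5]
t 0.15 tcp [ 137.1 -558.   221.2] gap 85.2 F [ 0.3 -0.3  0.2] q6 1.43 yaw -76.2 down [-0.     0.001 -1.   ]
  world d [400.4 664.3 -41.2] tool d [-549.6   42.1  547.3] rot [-0.  13.8 -0.1]  tool d in GOAL axes [-664.3   41.2  400.4]
t 0.15 tcp [ 137.1 -558.   221.2] gap 85.2 F [ 0.3 -0.3  0.2] q6 1.43 yaw -76.2 down [-0.     0.001 -1.   ]
  world d [400.4 664.3 -41.2] tool d [-549.6   42.1  547.3] rot [-1.000e-01 -1.062e+02 -0.000e+00]  tool d in GOAL axes [678.9  41.2 375.1]
t 0.15 tcp [ 137.1 -558.   221.2] gap 85.2 F [ 0.3 -0.3  0.2] q6 1.43 yaw -76.2 down [-0.     0.001 -1.   ]
  world d [400.4 664.3 -41.2] tool d [-549.6   42.1  547.3] rot [-1.000e-01 -1.662e+02  0.000e+00]  tool d in GOAL axes [ 664.3   41.2 -400.4]
t 0.15 tcp [ 137.1 -558.   221.2] gap 85.2 F [ 0.3 -0.3  0.2] q6 1.43 yaw -76.2 down [-0.     0.001 -1.   ]
  world d [400.4 664.3 -41.2] tool d [-549.6   42.1  547.3] rot [ 1.000e-01  1.338e+02 -1.000e-01]  tool d in GOAL axes [ -14.6   41.2 -775.5]
t 0.15 tcp [ 137.1 -558.   221.2] gap 85.2 F [ 0.3 -0.3  0.2] q6 1.43 yaw -76.2 down [-0.     0.001 -1.   ]
  world d [400.4 664.3 -41.2] tool d [-549.6   42.1  547.3] rot [ 0.  73.8 -0.1]  tool d in GOAL axes [-678.9   41.2 -375.1]
```

Run:
```python
import numpy as np
for k in range(8):
    p=np.radians(-76.2+10.6*k);c,s=np.cos(p),np.sin(p)
    print(k,round(31*c+51*s),round(-31*s+51*c))
```

```text
0 -42 42
1 -34 49
2 -24 55
3 -14 58
4 -3 60
5 8 59
6 19 57
7 29 52
```

Emit:
drive_tool(plan="1 -42 0 42 0 -10.6 0; 1 -34 0 49 0 -10.6 0; 1 -24 0 55 0 -10.6 0; 1 -14 0 58 0 -10.6 0; 1 -3 0 60 0 -10.6 0; 1 8 0 59 0 -10.6 0; 1 19 0 57 0 -10.6 0; 1 29 0 52 0 -10.6 0", grip_force=60)

```text
clock: 1.15
tcp_pos: [0.3823, -0.1366, 0.2193]
orientation: [0.705, -0.704, -0.061, 0.06]
wrist_force: [1.0, -0.2, -1.0]
finger_gap: 0.0849
```

```bash
python3 -c "
from h import *
go([537.5,106.3,180],30)"
```

```text
t 1.15 tcp [ 382.3 -136.6  219.3] gap 84.9 F [ 1.  -0.2 -1. ] q6 0.86 yaw 9.8 down [ 0.002  0.003 -1.   ]
  world d [155.2 242.9 -39.3] tool d [194.3  40.2 212.8] rot [ -0.1 -20.2   0.1]  tool d in GOAL axes [255.8  39.3 132.8]
```

Emit:
drive_tool(plan="1 39 0 43 0 -10.1 0; 1 46 0 35 0 -10.1 0; 1 51 0 27 0 0 0; 1 51 0 27 0 0 0; 1 51 0 10 0 0 0; 1 0 0 0 0 0 0")

```text
clock: 1.9
tcp_pos: [0.5476, 0.1073, 0.2189]
orientation: [0.681, -0.681, -0.191, 0.189]
wrist_force: [-0.4, -0.6, -0.5]
finger_gap: 0.0858
```

Run:
```python
from h import *
from workcell import cams
go([537.5,106.3,180],30)
n='wrist';c=cams.calibration(n);p,d=cams.read_camera(n);np.savez('pics/wrist1.npz',p=p,d=d,**c);cv2.imwrite('pics/wrist1.png',p[:,:,::-1])
print(proj(c,[[.5375,.1063,.084]]))
```

```text
t 1.9 tcp [547.6 107.3 218.9] gap 85.8 F [-0.4 -0.6 -0.5] q6 1.08 yaw 31.2 down [ 0.002  0.002 -1.   ]
  world d [-10.1  -1.  -38.9] tool d [-9.3 38.9  4.4] rot [-0.   1.2  0.2]  tool d in GOAL axes [-9.3 38.9  4.2]
[[299.4459874  218.59187934]]
```

View pics/wrist1.png

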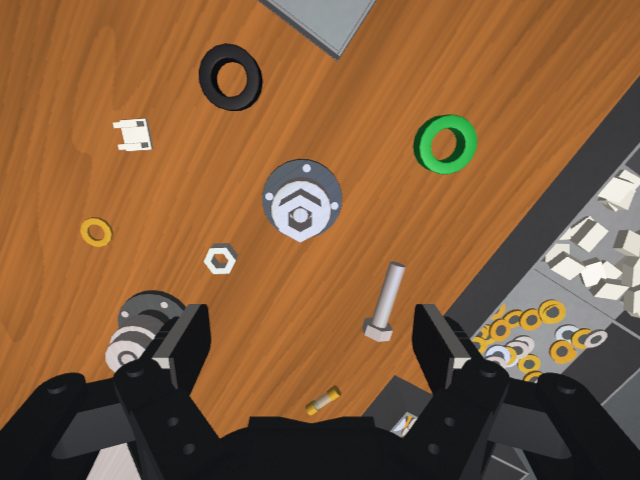

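Wrist view: hex nest at (300,215) with flats facing left and right (along the jaws). The black ring (231,77), green ring (445,143) and round nest (150,330) are clear of the approach. I'll refine the centre from this view.

Run:
```python
from h import *
c=load('wrist1');x,y=300,215
g=cv2.cvtColor(c['p'][y-40:y+40,x-40:x+40],cv2.COLOR_RGB2GRAY)
cv2.imwrite('pics/crop2.png',cv2.resize(c['p'][y-40:y+40,x-40:x+40,::-1],(560,560),interpolation=cv2.INTER_CUBIC))
print(g[44-12:44+16:2,20:60:2])
print(cast(c,[[300,217]],.084))
```

```text
[[224 223 224 224 224 221 221 222 195  99  88 116 222 221 221 220 221 220
  220 219]
 [223 224 224 223 224 223 198 100 168 205 210 212 154 164 220 221 223 221
  222 223]
 [222 221 221 221 223 143  86 158 215 215 214 220 215 177  97 165 223 223
  224 223]
 [224 224 224 224 153 101  83 206 214 214 214 220 216 211  86  81 205 223
  224 223]
 [220 220 220 220 151 171 107 211 215 215 214 220 216 215 113 122 207 224
  224 224]
 [221 221 221 220 151 112 156 209 215 215 214 219 217 214 104 138 194 222
  222 222]
 [220 220 220 222 152  87  89 161 216 216 214 220 217 166  90  87 193 221
  221 221]
 [222 223 222 222 152  87  86  88 138 214 215 218 160  88  87  88 191 220
  220 220]
 [224 224 224 224 153  87  87  86  87  90  95  90  87  87  87  87 193 221
  220 221]
 [224 224 224 224 153  87  87  86  87  88  87  87  86  87  86  88 208 223
  221 221]
 [223 224 223 222 223 203 105  87  87  87  88  87  86  87 125 220 223 223
  221 220]
 [221 223 222 222 222 220 220 202 105  87  88  87 124 217 221 223 223 224
  223 220]
 [189 223 222 223 220 220 222 221 221 193 126 189 219 221 221 223 224 223
  224 221]
 [119 124 216 221 219 222 221 223 224 223 221 223 220 221 222 221 223 223
  222 136]]
[[0.53719467 0.10773043]]
```

View pics/crop2.png

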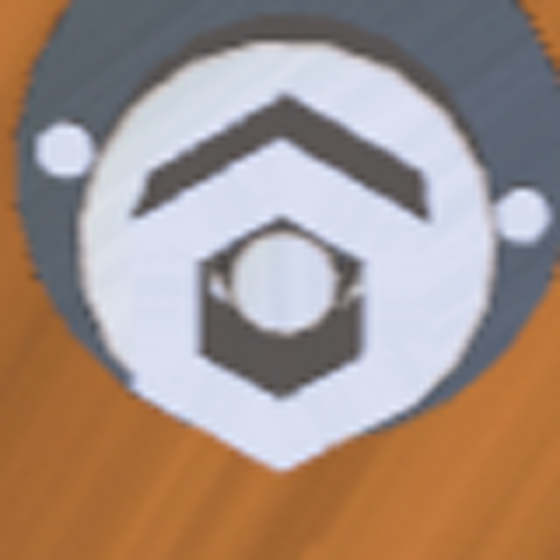

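The bore centre in the wrist view is (300,219), against a projected (299.4,218.6), so the position agrees. Descending.

Emit:
drive_tool(plan="1 -9.5 30 4.5 0 1.2 0; 1 0 30 0 0 0 0; 1 0 30 0 0 0 0; 1 0 0 0 0 0 0")

```text
clock: 2.45
tcp_pos: [0.5321, 0.1017, 0.1276]
orientation: [0.684, -0.683, -0.181, 0.181]
wrist_force: [-0.3, 0.9, 0.3]
finger_gap: 0.0857
```

Run:
```python
from h import *
go([537.5,106.3,80],30)
```

```text
t 2.45 tcp [532.1 101.7 127.6] gap 85.7 F [-0.3  0.9  0.3] q6 1.09 yaw 29.7 down [-0.001  0.    -1.   ]
  world d [  5.4   4.6 -47.6] tool d [ 7.  47.6  1.2] rot [-0.  -0.3 -0. ]  tool d in GOAL axes [ 7.  47.6  1.2]
```

Emit:
drive_tool(plan="1 7 0 1.2 0 0 0; 1 0 0 0 0 0 0; 1 0 0 0 0 0 0")

```text
clock: 2.82
tcp_pos: [0.5396, 0.1055, 0.1315]
orientation: [-0.683, 0.684, 0.182, -0.179]
wrist_force: [0.5, -1.3, -1.0]
finger_gap: 0.0854
```

Run:
```python
from h import *
go([537.5,106.3,80],30)
```

```text
t 2.83 tcp [539.6 105.5 131.5] gap 85.4 F [ 0.5 -1.3 -1. ] q6 1.1 yaw 29.6 down [ 0.004  0.    -1.   ]
  world d [ -2.1   0.8 -51.5] tool d [-1.6 51.5  1.8] rot [ 0.1 -0.4  0.2]  tool d in GOAL axes [-1.4 51.5  1.7]
```

Emit:
drive_tool(plan="1 -1 20 1 0 0 0; 1 0 15 0 0 0 0; 1 0 10 0 0 0 0; 1 0 0 0 0 0 0; 1 0 0 0 0 0 0")

```text
clock: 3.45
tcp_pos: [0.5407, 0.1061, 0.0876]
orientation: [-0.683, 0.684, 0.184, -0.177]
wrist_force: [0.1, -0.4, 0.4]
finger_gap: 0.0851
```

Run:
```python
from h import *
from workcell import cams
go([537.5,106.3,80],30)
for n in('side','wrist'):
    c=cams.calibration(n);p,d=cams.read_camera(n);np.savez(f'pics/{n}2.npz',p=p,d=d,**c)
    cv2.imwrite(f'pics/{n}2.png',p[:,:,::-1])
p=cv2.imread('pics/side2.png')[190:350,200:380]
w=cv2.imread('pics/wrist2.png')
cv2.imwrite('pics/m2.png',np.hstack([cv2.resize(p,(400,356)),cv2.resize(w,(400,300))[0:300] if 0 else cv2.copyMakeBorder(cv2.resize(w,(400,300)),0,56,0,0,0)]))
go([537.5,106.3,80],30)
```

```text
t 3.45 tcp [540.7 106.1  87.6] gap 85.1 F [ 0.1 -0.4  0.4] q6 1.1 yaw 29.6 down [ 0.009  0.    -1.   ]
  world d [-3.2  0.2 -7.6] tool d [-2.7  7.6  1.8] rot [ 0.2 -0.4  0.5]  tool d in GOAL axes [-2.7  7.6  1.7]
t 3.55 tcp [540.7 106.1  87.7] gap 85.4 F [ 0.2 -0.   0.3] q6 1.1 yaw 29.6 down [ 0.009  0.    -1.   ]
  world d [-3.2  0.2 -7.7] tool d [-2.7  7.7  1.8] rot [ 0.2 -0.4  0.5]  tool d in GOAL axes [-2.7  7.7  1.8]
```

View pics/m2.png

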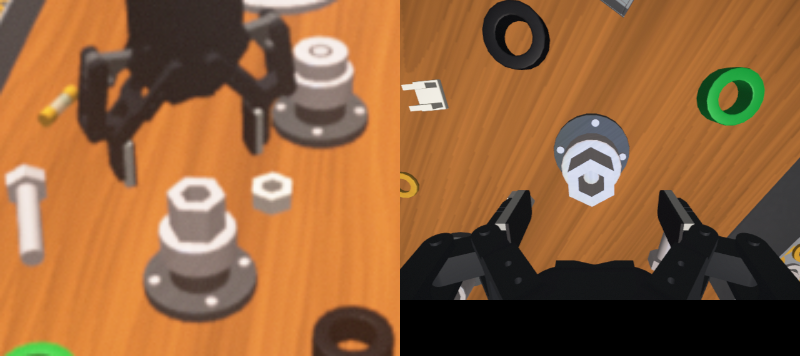

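Run:
```python
from h import *
from workcell import cams
t=np.array([.5407,.1061,.0877]); x=np.array([.87,.494,0])
P=np.array([t,t-[0,0,.003],t-[0,0,.022],t-[0,0,.022]+x*.0425,t-[0,0,.022]-x*.0425,[.5375,.1063,.084]])
for n in('side2','wrist2'):
    c=load(n);print(n,proj(c,P).round(0).tolist(),'cam at',(-c['R'].T@c['t']).round(3), 'fwd',c['R'][2].round(3))
c=load('side2');print((np.array([[130,185],[258,150]])*180/400+[200,190]))
d=c['d'];print(d[150:285:12,230:330:10].round(3))
```

```text
side2 [[286.0, 274.0], [286.0, 276.0], [286.0, 285.0], [261.0, 292.0], [311.0, 278.0], [288.0, 276.0]] cam at [0.406 0.831 0.654] fwd [ 0.099 -0.825 -0.557]
wrist2 [[311.0, 301.0], [311.0, 298.0], [310.0, 281.0], [389.0, 281.0], [232.0, 281.0], [305.0, 294.0]] cam at [0.499 0.177 0.239] fwd [ 0.163 -0.271 -0.949]
[[258.5  273.25]
 [316.1  257.5 ]]
[[1.398 1.504 1.5   0.776 0.769 0.768 0.769 0.777 1.483 1.494]
 [1.408 1.445 1.449 0.79  0.778 0.778 0.778 0.788 1.411 1.419]
 [1.39  1.387 1.392 0.817 0.797 0.787 0.792 0.806 1.385 1.386]
 [1.346 1.342 1.343 0.809 0.799 0.797 0.798 0.809 1.332 1.334]
 [1.302 1.3   1.305 0.823 0.81  0.806 0.809 0.817 1.295 0.873]
 [1.258 0.845 1.259 0.835 0.824 0.816 0.822 0.859 0.865 0.874]
 [1.218 0.832 0.842 0.843 0.852 0.844 0.862 0.86  0.892 0.91 ]
 [1.162 0.836 1.184 0.86  0.852 0.866 1.18  1.178 0.912 0.897]
 [1.151 0.849 0.864 0.864 1.144 1.144 1.145 1.146 0.926 0.916]
 [1.114 1.115 0.878 0.878 1.113 1.116 1.112 1.111 1.115 1.114]
 [1.089 1.087 1.083 0.888 1.082 1.086 0.943 1.08  1.085 1.056]
 [1.058 1.057 1.054 1.055 1.054 0.92  0.919 0.926 1.05  1.039]]
```

Run:
```python
from h import *
for n in('side2','wrist2'):
    c=load(n)
    g=cv2.cvtColor(c['p'],cv2.COLOR_RGB2GRAY);
    v,u=np.mgrid[0:480,0:640];d=c['d'].astype(float)
    Pc=np.stack([(u-c['cx'])/c['fx']*d,(v-c['cy'])/c['fy']*d,d],-1)-c['t']
    W=Pc@c['R']
    # points above table within gripper neighbourhood
    hsv=cv2.cvtColor(c['p'],cv2.COLOR_RGB2HSV)
    m=(d>0)&(W[...,2]>.03)&(np.hypot(W[...,0]-.54,W[...,1]-.106)<.13)
    zz=W[m];a=(zz[:,:2]-[.5375,.1063])@np.array([.866,.5]);b=(zz[:,:2]-[.5375,.1063])@np.array([-.5,.866])
    for lo in range(30,150,8):
        k=(zz[:,2]*1000>=lo)&(zz[:,2]*1000<lo+8)
        if k.any():
            for nm,kk in(('L',k&(a<-.025)),('mid',k&(abs(a)<.025)),('R',k&(a>.025))):
                if kk.sum()>3: print(n,lo,nm,kk.sum(),'a',(a[kk].min()*1e3).round(0),(a[kk].max()*1e3).round(0),'b',(b[kk].min()*1e3).round(0),(b[kk].max()*1e3).round(0))
```

```text
side2 30 mid 100 a -24.0 25.0 b 9.0 29.0
side2 30 R 14 a 25.0 28.0 b -8.0 12.0
side2 38 mid 119 a -24.0 25.0 b 10.0 29.0
side2 38 R 19 a 26.0 28.0 b -6.0 11.0
side2 46 L 7 a -27.0 -25.0 b -9.0 7.0
side2 46 mid 270 a -25.0 25.0 b -23.0 28.0
side2 46 R 26 a 25.0 28.0 b -9.0 13.0
side2 54 mid 135 a -22.0 24.0 b -20.0 28.0
side2 62 mid 109 a -18.0 18.0 b -13.0 21.0
side2 70 mid 162 a -18.0 19.0 b -14.0 21.0
side2 78 mid 287 a -18.0 18.0 b -21.0 21.0
side2 102 L 4 a -41.0 -40.0 b -5.0 7.0
side2 110 L 37 a -53.0 -39.0 b -12.0 13.0
side2 110 R 21 a 46.0 56.0 b 5.0 11.0
side2 118 L 53 a -54.0 -39.0 b -10.0 12.0
side2 118 R 50 a 44.0 58.0 b -8.0 13.0
side2 126 L 58 a -55.0 -39.0 b -10.0 12.0
side2 126 R 47 a 46.0 59.0 b -7.0 11.0
side2 134 L 51 a -55.0 -39.0 b -10.0 13.0
side2 134 R 55 a 45.0 59.0 b -8.0 11.0
side2 142 L 54 a -54.0 -40.0 b -11.0 13.0
side2 142 R 40 a 45.0 60.0 b -3.0 12.0
wrist2 30 mid 193 a -24.0 25.0 b 12.0 28.0
wrist2 30 R 5 a 25.0 26.0 b 10.0 12.0
wrist2 38 mid 270 a -25.0 25.0 b 12.0 28.0
wrist2 38 R 4 a 25.0 26.0 b 11.0 12.0
wrist2 46 L 73 a -27.0 -25.0 b -8.0 11.0
wrist2 46 mid 1840 a -25.0 25.0 b -16.0 28.0
wrist2 46 R 121 a 25.0 28.0 b -11.0 12.0
wrist2 54 L 9 a -26.0 -25.0 b -5.0 5.0
wrist2 54 mid 857 a -25.0 25.0 b -16.0 27.0
wrist2 54 R 20 a 25.0 26.0 b -9.0 10.0
wrist2 62 mid 598 a -18.0 18.0 b -12.0 21.0
wrist2 70 mid 1074 a -18.0 18.0 b -12.0 21.0
wrist2 78 mid 3454 a -18.0 18.0 b -21.0 21.0
wrist2 102 L 17 a -40.0 -40.0 b -7.0 8.0
wrist2 102 R 6 a 46.0 46.0 b -7.0 6.0
wrist2 110 L 431 a -52.0 -39.0 b -11.0 12.0
wrist2 110 R 376 a 45.0 58.0 b -12.0 11.0
wrist2 118 L 689 a -54.0 -39.0 b -11.0 12.0
wrist2 118 R 666 a 45.0 59.0 b -12.0 11.0
wrist2 126 L 810 a -54.0 -39.0 b -11.0 12.0
wrist2 126 R 815 a 45.0 59.0 b -12.0 12.0
wrist2 134 L 967 a -55.0 -39.0 b -11.0 12.0
wrist2 134 R 952 a 45.0 59.0 b -12.0 12.0
wrist2 142 L 821 a -53.0 -39.0 b -4.0 13.0
wrist2 142 R 876 a 45.0 59.0 b -6.0 12.0
```

Run:
```python
from h import *
for n,z in(('wrist0',221.2),('wrist1',218.9),('wrist2',87.7)):
    c=load(n);d=c['d'].astype(float)
    # finger tip region in wrist image (fixed): print camera-frame coords of pad tips
    for (u,v) in((195,315),(200,312),(425,312),(430,315),(190,330)):
        Pc=np.array([(u-c['cx'])/c['fx']*d[v,u],(v-c['cy'])/c['fy']*d[v,u],d[v,u]])
        print(n,u,v,d[v,u].round(3),'world z',((Pc-c['t'])@c['R'])[2].round(4)*1000, 'cam z',(-c['R'].T@c['t'])[2].round(4)*1000-z)
from workcell import monitor
s=monitor.get_state();print(s['joint_pos'],s['tcp_pos'])
```

```text
wrist0 195 315 0.131 world z 257.0 cam z 151.60000000000002
wrist0 200 312 0.135 world z 253.5 cam z 151.60000000000002
wrist0 425 312 0.135 world z 253.6 cam z 151.60000000000002
wrist0 430 315 0.133 world z 255.30000000000004 cam z 151.60000000000002
wrist0 190 330 0.124 world z 265.29999999999995 cam z 151.60000000000002
wrist1 195 315 0.133 world z 252.9 cam z 151.69999999999996
wrist1 200 312 0.135 world z 251.1 cam z 151.69999999999996
wrist1 425 312 0.135 world z 251.6 cam z 151.69999999999996
wrist1 430 315 0.133 world z 253.3 cam z 151.69999999999996
wrist1 190 330 0.0 world z 370.59999999999997 cam z 151.69999999999996
wrist2 195 315 0.132 world z 122.1 cam z 151.2
wrist2 200 312 0.136 world z 118.7 cam z 151.2
wrist2 425 312 0.134 world z 120.89999999999999 cam z 151.2
wrist2 430 315 0.133 world z 122.5 cam z 151.2
wrist2 190 330 0.124 world z 131.20000000000002 cam z 151.2
[ 4.80426393e-02  3.36708029e-01 -2.61914182e-01  9.62721138e-01
 -2.67786667e-05  1.10226082e+00] [0.5407102  0.10608126 0.08768163]
```

Both cameras agree that the open tips are about 21 mm above the reported TCP height, a constant offset that contradicts the stated geometry. I'll trust the cameras. I'll re-centre, partly close in free air above the bush, and measure the tips again.

Emit:
drive_tool(plan="0.3 -3 0 0.5 0 0 0.5; 0.3 0 0 0 0 0 0; 0.3 0 0 0 0 0 0; 0.3 0 0 0 0 0 0")

```text
clock: 4.05
tcp_pos: [0.5383, 0.105, 0.0886]
orientation: [-0.682, 0.685, 0.181, -0.18]
wrist_force: [-0.1, -0.4, 0.4]
finger_gap: 0.0554
```

```bash
cat >> h.py <<'E'
def snap(n,tag):
    from workcell import cams
    c=cams.calibration(n);p,d=cams.read_camera(n);np.savez(f'pics/{n}{tag}.npz',p=p,d=d,**c);cv2.imwrite(f'pics/{n}{tag}.png',p[:,:,::-1]);return load(f'{n}{tag}')
def world(c):
    v,u=np.mgrid[0:480,0:640];d=c['d'].astype(float)
    return (np.stack([(u-c['cx'])/c['fx']*d,(v-c['cy'])/c['fy']*d,d],-1)-c['t'])@c['R']
def tips(c,ctr,yaw,zlo=None):
    """dark gripper points near ctr: per side lowest z and inner faces, mm along jaw axis a / b"""
    W=world(c);g=c['p'].max(-1);sat=c['p'].max(-1).astype(int)-c['p'].min(-1)
    y=np.radians(yaw);e=(W[...,:2]*1000-np.array(ctr))
    a=e@[np.cos(y),np.sin(y)];b=e@[-np.sin(y),np.cos(y)];z=W[...,2]*1000
    for nm,s in(('L',-1),('R',1)):
        m=(c['d']>0)&(sat<25)&(s*a>15)&(s*a<75)&(abs(b)<16)&(z<400)&(z>(zlo or 0))
        if m.sum()>5:
            zz=np.sort(z[m]); t=m&(z<zz[3]+12)
            print(nm,'n',m.sum(),'zmin',zz[:6].round(1),'inner a',np.sort(s*a[t])[:3].round(1)*s,'b',b[t].min().round(1),b[t].max().round(1))
E
python3 - <<'E'
from h import *
go([537.5,106.3,80],30)
tips(snap('wrist','3'),[537.5,106.3],30,60)
tips(snap('side','3'),[537.5,106.3],30,60)
E
```

```text
t 4.05 tcp [538.3 105.   88.6] gap 55.4 F [-0.1 -0.4  0.4] q6 1.1 yaw 29.6 down [ 0.003 -0.004 -1.   ]
  world d [-0.8  1.3 -8.6] tool d [-0.1  8.6  1.6] rot [ 0.3 -0.4  0. ]  tool d in GOAL axes [-0.1  8.6  1.5]
L n 18314 zmin [60.2 60.8 60.8 61.1 61.5 61.8] inner a [-15.  -15.2 -15.2] b 9.7 11.6
R n 18651 zmin [60.3 60.9 61.2 61.7 62.3 62.3] inner a [15.1 15.2 15.2] b 10.4 12.3
L n 944 zmin [82.6 82.6 82.9 83.2 83.3 83.5] inner a [-15.2 -15.3 -15.5] b -9.1 7.1
R n 1382 zmin [65.7 70.1 81.3 81.6 82.  82.1] inner a [15.1 15.3 15.3] b -8.7 9.6
```

Run:
```python
from h import *
for n in('wrist3','side3'): tips(load(n),[537.5,106.3],30,87)
```

```text
L n 18023 zmin [103.5 103.9 104.  104.3 104.4 104.5] inner a [-26.9 -27.  -27. ] b -9.5 12.1
R n 18301 zmin [101.1 101.6 101.8 101.9 102.  102.1] inner a [27.9 27.9 27.9] b -11.1 11.9
L n 938 zmin [106.  106.4 106.6 106.7 107.3 107.4] inner a [-26.6 -27.4 -27.6] b -5.8 12.0
R n 1367 zmin [106.2 106.9 107.9 108.3 108.6 108.6] inner a [29.7 30.2 30.2] b 4.3 13.3
```

Real tips are 14–15 mm above the reported z at a 55 mm gap (about 10 mm expected at 36). I'll descend about 40 mm, so the tips end near z≈58, just above the ring top at 54.

Emit:
drive_tool(plan="0.3 0 15 0 0 0 0; 0.3 0 15 0 0 0 0; 0.3 0 9 0 0 0 0; 0.3 0 0 0 0 0 0; 0.3 0 0 0 0 0 0")

```text
clock: 4.78
tcp_pos: [0.5373, 0.1047, 0.0454]
orientation: [-0.682, 0.685, 0.18, -0.181]
wrist_force: [-0.1, 0.4, -0.0]
finger_gap: 0.0556
```

Run:
```python
from h import *
go([537.5,106.3,50],30)
c=snap('side','4')
p=c['p'][190:350,200:380,::-1]; cv2.imwrite('pics/m4.png',cv2.resize(p,(720,640)[::1] if 0 else (630,560)))
```

```text
t 4.78 tcp [537.3 104.7  45.4] gap 55.6 F [-0.1  0.4 -0. ] q6 1.1 yaw 29.6 down [ 0.    -0.004 -1.   ]
  world d [0.2 1.6 4.6] tool d [ 1.  -4.6  1.2] rot [ 0.2 -0.4 -0.1]  tool d in GOAL axes [ 1.  -4.6  1.2]
```

View pics/m4.png

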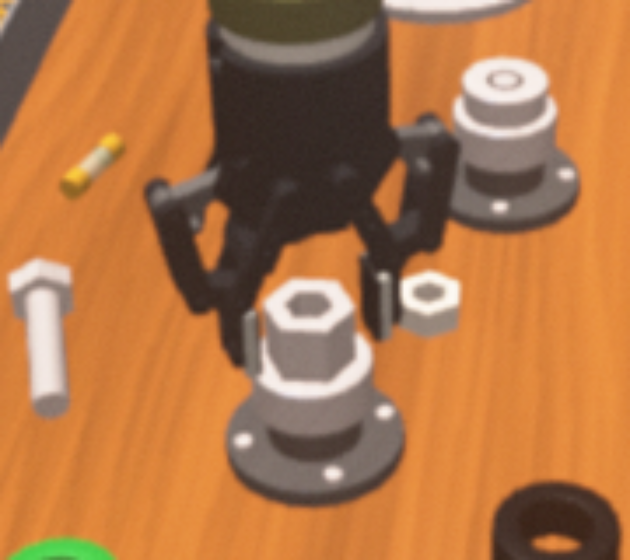

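Side view: the pads straddle the hex head (crop (250,340) and (382,300)) with tips just above the ring top. I'll raise 3 mm and close.

Emit:
drive_tool(plan="0.3 0.5 -3 0 0 0 0; -1 0 0 0 0 0 0; -1 0 0 0 0 0 0; -1 0 0 0 0 0 0; -1 0 0 0 0 0 0; -1 0 0 0 0 0 0", grip_force=60)

```text
clock: 5.58
tcp_pos: [0.5386, 0.1051, 0.0498]
orientation: [-0.682, 0.685, 0.181, -0.18]
wrist_force: [0.8, 0.6, 0.4]
finger_gap: 0.0351
```

Run:
```python
from h import *
go([537.5,106.3,50],30)
c=snap('side','5');w=snap('wrist','5')
cv2.imwrite('pics/m5.png',np.hstack([cv2.resize(c['p'][190:350,200:380,::-1],(400,356)),cv2.resize(w['p'][180:440,180:440,::-1],(356,356))]))
```

```text
t 5.58 tcp [538.6 105.1  49.8] gap 35.1 F [0.8 0.6 0.4] q6 1.1 yaw 29.6 down [ 0.003 -0.004 -1.   ]
  world d [-1.1  1.2  0.2] tool d [-0.4 -0.2  1.6] rot [ 0.3 -0.4  0. ]  tool d in GOAL axes [-0.3 -0.2  1.6]
```

View pics/m5.png

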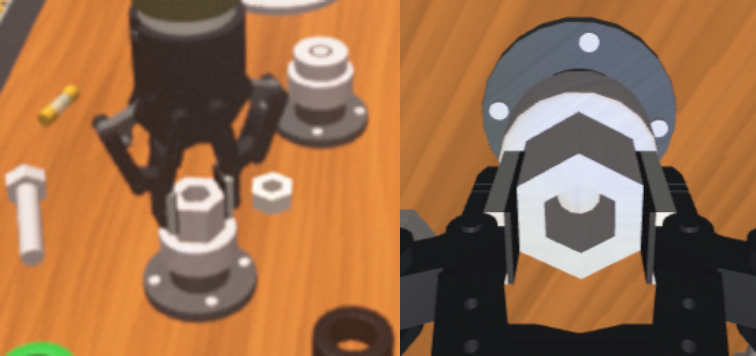

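Gripped: the wrist crop shows both pads flat on the hex flats, gap 35.1 mm. Lifting straight up, gently at first.

Emit:
drive_tool(plan="-1 0 -6 0 0 0 0; -1 0 -8 0 0 0 0; -1 0 -10 0 0 0 0; -1 0 -12 0 0 0 0; -1 0 -15 0 0 0 0; -1 0 -15 0 0 0 0; -1 0 -15 0 0 0 0; -1 0 0 0 0 0 0")

```text
clock: 6.68
tcp_pos: [0.5386, 0.1055, 0.1373]
orientation: [-0.682, 0.685, 0.181, -0.18]
wrist_force: [-0.2, 0.5, -3.0]
finger_gap: 0.0345
```

Run:
```python
from h import *
go([447,318,150],30)
c=snap('side','6');s=snap('scene','6')
cv2.imwrite('pics/m6.png',np.hstack([cv2.resize(c['p'][170:350,200:380,::-1],(400,400)),cv2.resize(s['p'][180:330,300:450,::-1],(400,400))]))
```

```text
t 6.67 tcp [538.6 105.5 137.3] gap 34.5 F [-0.2  0.5 -3. ] q6 1.1 yaw 29.6 down [ 0.003 -0.004 -1.   ]
  world d [-91.6 212.5  12.7] tool d [ 25.4 -13.8 229.9] rot [ 0.3 -0.4  0.1]  tool d in GOAL axes [ 26.9 -12.7 229.8]
```

View pics/m6.png

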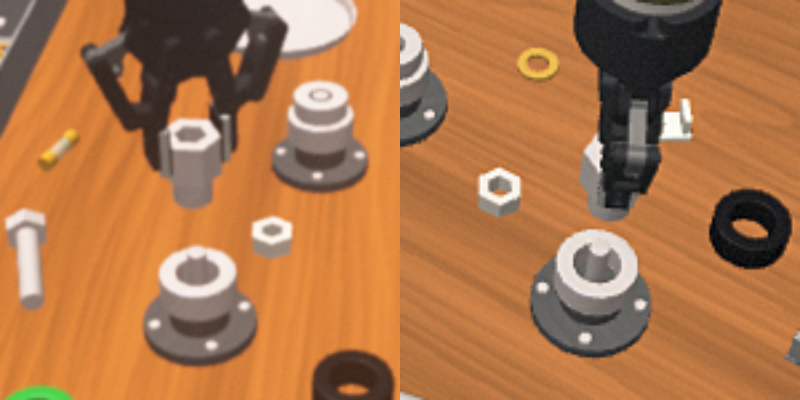

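The bush came out cleanly and the ring stayed on the stud. Measuring the bin centre from depth.

Run:
```python
from h import *
for n,k in(('side6','rim'),('scene6','rim'),('scene6','dish'),('side6','dish')):
    c=load(n);W=world(c)*1000
    if k=='rim': m=(c['d']>0)&(W[...,2]>22)&(W[...,2]<34)&(abs(W[...,0]-447)<90)&(abs(W[...,1]-320)<100)
    else: m=(c['d']>0)&(W[...,2]>10.5)&(W[...,2]<18)&(abs(W[...,0]-526)<110)&(abs(W[...,1]+357)<110)
    p=W[m][:,:2].astype(np.float32); print(n,k,len(p),cv2.minAreaRect(p))
```

```text
side6 rim 1228 ((443.434814453125, 314.8916015625), (152.92076110839844, 120.10513305664062), 86.870361328125)
scene6 rim 741 ((442.6911315917969, 314.9228210449219), (150.00775146484375, 123.85498809814453), 86.857666015625)
scene6 dish 342 ((524.8092651367188, -362.95654296875), (159.84779357910156, 158.21119689941406), 53.010459899902344)
side6 dish 120 ((505.2965087890625, -364.254638671875), (114.8636245727539, 158.4877166748047), 3.980497360229492)
```

Emit:
drive_tool(plan="-1 3 0 30 0 0 0; -1 4 0 50 0 0 0; -1 4 0 50 0 0 0; -1 4 0 50 0 0 0; -1 3 0 35 0 0 0; -1 2 0 14 0 0 0; -1 0 0 0 0 0 0; -1 0 0 0 0 0 0")

```text
clock: 7.78
tcp_pos: [0.4373, 0.3173, 0.1283]
orientation: [-0.682, 0.686, 0.176, -0.183]
wrist_force: [-0.1, -1.0, -2.1]
finger_gap: 0.0349
```

Run:
```python
from h import *
go([443,315,21],30)
```

```text
t 7.78 tcp [437.3 317.3 128.3] gap 34.9 F [-0.1 -1.  -2.1] q6 1.54 yaw 29.4 down [-0.008 -0.009 -1.   ]
  world d [   5.7   -2.3 -107.3] tool d [  5.  107.3  -4.4] rot [ 0.2 -0.6 -0.6]  tool d in GOAL axes [  3.7 107.3  -4.9]
```

Emit:
drive_tool(plan="-1 4 20 -4 0 0 -0.6; -1 0 20 0 0 0 0; -1 0 20 0 0 0 0; -1 0 15 0 0 0 0; -1 0 0 0 0 0 0; -1 0 0 0 0 0 0")

```text
clock: 8.52
tcp_pos: [0.4476, 0.3096, 0.052]
orientation: [-0.683, 0.687, 0.177, -0.175]
wrist_force: [-0.4, 0.9, -2.9]
finger_gap: 0.0351
```

Run:
```python
from h import *
go([443,315,21],30)
c=snap('side','7')
cv2.imwrite('pics/m7.png',cv2.resize(c['p'][270:480,240:450,::-1],(600,600)))
W=world(c)*1000;m=(c['d']>0)&(abs(W[...,0]-443)<20)&(abs(W[...,1]-315)<20)&(c['p'].min(-1)>110)
z=np.sort(W[...,2][m]);print(np.percentile(z,[1,5,25,50,75,95,99]).round(1))
```

```text
t 8.53 tcp [447.6 309.6  52. ] gap 35.1 F [-0.4  0.9 -2.9] q6 1.53 yaw 28.8 down [ 0.004 -0.004 -1.   ]
  world d [ -4.6   5.4 -31. ] tool d [-1.5 31.   7.1] rot [ 0.3 -1.2  0.1]  tool d in GOAL axes [-1.3 31.   7. ]
[ -0.    1.    2.9  67.1  85.4 538.5 542.5]
```

View pics/m7.png

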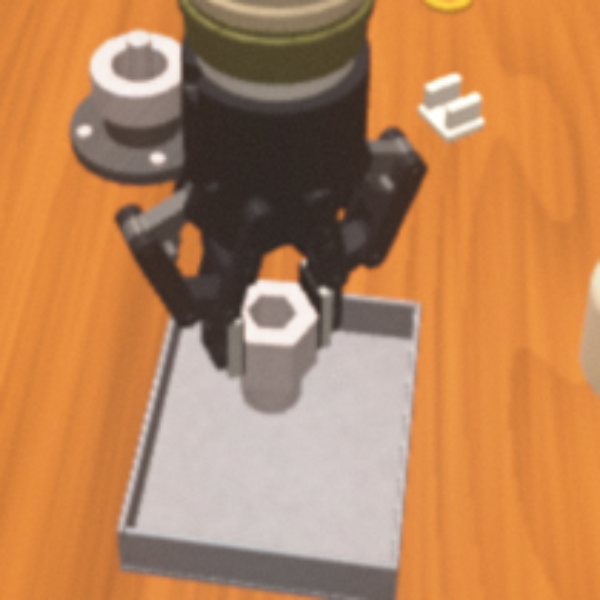

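The bush's top is at z≈85 mm in the camera, so 31 mm remains, which agrees with the TCP. It hangs upright over the bin floor.

Emit:
drive_tool(plan="-1 -1 10 6 0 0 0; -1 0 10 0 0 0 0; -1 0 5 0 0 0 0; -1 0 0 0 0 0 0; -1 0 0 0 0 0 0")

```text
clock: 9.2
tcp_pos: [0.4442, 0.3155, 0.0264]
orientation: [-0.683, 0.686, 0.178, -0.174]
wrist_force: [-0.3, -0.2, -3.6]
finger_gap: 0.0346
```

Run:
```python
from h import *
go([443,315,21],30)
c=snap('side','8')
W=world(c)*1000;m=(c['d']>0)&(abs(W[...,0]-443)<22)&(abs(W[...,1]-315)<22)&(c['p'].min(-1)>170)&(W[...,2]>40)&(W[...,2]<100)
z=np.sort(W[...,2][m]);print(np.percentile(z,[5,25,50,75,95]).round(1))
```

```text
t 9.2 tcp [444.2 315.5  26.4] gap 34.6 F [-0.3 -0.2 -3.6] q6 1.54 yaw 28.8 down [ 0.006 -0.003 -1.   ]
  world d [-1.2 -0.5 -5.4] tool d [-1.3  5.4  0.2] rot [ 0.3 -1.2  0.2]  tool d in GOAL axes [-1.3  5.4  0.2]
[57.7 58.9 59.6 60.3 61.6]
```

Emit:
drive_tool(plan="-1 0 3 0 0 0 0; -1 0 1.5 0 0 0 0; -1 0 0 0 0 0 0; -1 0 0 0 0 0 0")

```text
clock: 9.75
tcp_pos: [0.4447, 0.3156, 0.0221]
orientation: [-0.683, 0.686, 0.178, -0.174]
wrist_force: [0.4, -0.2, -3.2]
finger_gap: 0.0349
```

Run:
```python
from h import *
go([443,315,21],30)
```

```text
t 9.75 tcp [444.7 315.6  22.1] gap 34.9 F [ 0.4 -0.2 -3.2] q6 1.54 yaw 28.8 down [ 0.007 -0.003 -1.   ]
  world d [-1.7 -0.6 -1.1] tool d [-1.7  1.1  0.3] rot [ 0.3 -1.2  0.3]  tool d in GOAL axes [-1.7  1.1  0.3]
```

Emit:
drive_tool(plan="-1 0 1 0 0 0 0; -1 0 0 0 0 0 0; -1 0 0.8 0 0 0 0; -1 0 0 0 0 0 0")

```text
clock: 10.25
tcp_pos: [0.4449, 0.3157, 0.0209]
orientation: [-0.683, 0.686, 0.178, -0.174]
wrist_force: [-0.0, 0.3, -2.9]
finger_gap: 0.0348
```

Emit:
drive_tool(plan="-1 0 1 0 0 0 0; -1 0 0 0 0 0 0; -1 0 0 0 0 0 0")

```text
clock: 10.62
tcp_pos: [0.4451, 0.3158, 0.0209]
orientation: [-0.683, 0.686, 0.179, -0.173]
wrist_force: [0.9, -0.1, -0.8]
finger_gap: 0.0348
```

Force went from −3 to −0.8 N, so it is on the floor. Releasing.

Emit:
drive_tool(plan="-0.1 0 0 0 0 0 0; 0.1 0 0 0 0 0 0; 0.3 0 0 0 0 0 0; 0.3 0 0 0 0 0 0; 0.3 0 0 0 0 0 0; 0.3 0 0 0 0 0 0")

```text
clock: 11.38
tcp_pos: [0.4462, 0.3163, 0.0213]
orientation: [-0.683, 0.686, 0.179, -0.173]
wrist_force: [0.1, 0.1, 0.3]
finger_gap: 0.0556
```

Run:
```python
from h import *
go([443,315,21],30)
c=snap('side','9');w=snap('wrist','9')
cv2.imwrite('pics/m9.png',np.hstack([cv2.resize(c['p'][270:480,240:450,::-1],(400,400)),cv2.resize(w['p'][:,80:560,::-1],(400,400))]))
```

```text
t 11.38 tcp [446.2 316.3  21.3] gap 55.6 F [0.1 0.1 0.3] q6 1.54 yaw 28.8 down [ 0.01  -0.001 -1.   ]
  world d [-3.2 -1.3 -0.3] tool d [-3.4  0.2  0.4] rot [ 0.3 -1.2  0.5]  tool d in GOAL axes [-3.4  0.3  0.5]
```

View pics/m9.png

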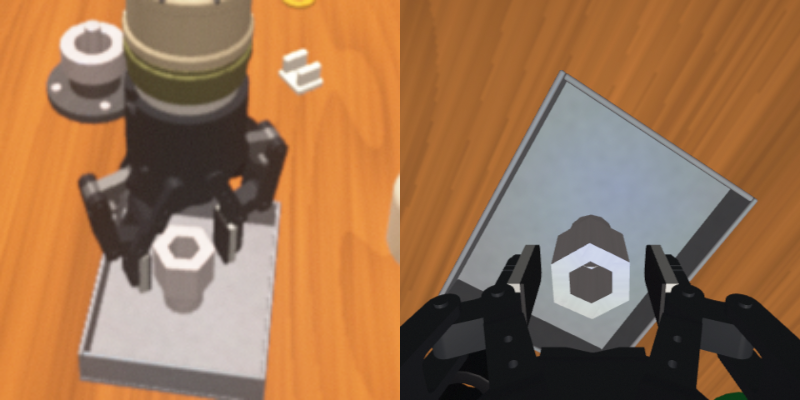

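Bush stands upright and free in the bin, with clear gaps to both pads. Retreating up, then back over the ring.

Emit:
drive_tool(plan="0.3 0 -20 0 0 0 0; 0.3 0 -30 0 0 0 0; 0.3 0 -40 0 0 0 0; 1 0 -30 0 0 0 0; 1 0 0 0 0 0 0")

```text
clock: 12.1
tcp_pos: [0.4442, 0.3161, 0.1439]
orientation: [-0.683, 0.686, 0.179, -0.173]
wrist_force: [0.1, 0.3, 0.1]
finger_gap: 0.0855
```

Run:
```python
from h import *
go([537.5,106.3,150],30)
# ring centre from side/scene view: bright top at z=54
for n in('side9','scene6'):
    c=load(n);W=world(c)*1000
    e=np.hypot(W[...,0]-537.5,W[...,1]-106.3)
    m=(c['d']>0)&(e<45)&(W[...,2]>49)&(W[...,2]<60)&(c['p'].min(-1)>150)
    p=W[m];print(n,len(p),cv2.minEnclosingCircle(p[:,:2].astype(np.float32)),np.median(p[:,2]))
```

```text
t 12.1 tcp [444.2 316.1 143.9] gap 85.5 F [0.1 0.3 0.1] q6 1.54 yaw 28.8 down [ 0.008 -0.002 -1.   ]
  world d [  93.3 -209.8    6.1] tool d [ -19.4   -4.9 -228.8] rot [ 0.3 -1.2  0.3]  tool d in GOAL axes [ -24.1   -6.1 -228.3]
side9 369 ((538.7659301757812, 106.50450134277344), 28.9500732421875) 52.831277332383266
scene6 393 ((536.9961547851562, 105.87538146972656), 28.296510696411133) 53.26470060201695
```

Emit:
drive_tool(plan="1 -4 -2 -30 0 -0.6 0; 1 -4 -2 -50 0 -0.6 0; 1 -4 -2 -50 0 0 0; 1 -4 0 -50 0 0 0; 1 -3 0 -35 0 0 0; 1 -1 0 -13 0 0 0; 1 0 0 0 0 0 0; 1 0 0 0 0 0 0")

```text
clock: 13.1
tcp_pos: [0.5386, 0.1038, 0.1433]
orientation: [-0.682, 0.683, 0.184, -0.186]
wrist_force: [-0.1, 0.5, -0.4]
finger_gap: 0.0856
```

Run:
```python
from h import *
go([537.5,106.3,20],30)
```

```text
t 13.1 tcp [538.6 103.8 143.3] gap 85.6 F [-0.1  0.5 -0.4] q6 1.09 yaw 30.3 down [-0.002 -0.002 -1.   ]
  world d [  -1.1    2.5 -123.3] tool d [  0.6 123.3   2.8] rot [ 0.1  0.3 -0.1]  tool d in GOAL axes [  0.3 123.3   2.7]
```

Emit:
drive_tool(plan="1 0 25 1 0 0 0; 1 0 25 0 0 0 0; 1 0 15 0 0 0 0; 1 0 0 0 0 0 0; 1 0 0 0 0 0 0")

```text
clock: 13.72
tcp_pos: [0.5366, 0.1101, 0.0778]
orientation: [-0.681, 0.682, 0.187, -0.188]
wrist_force: [-0.3, 0.0, -0.2]
finger_gap: 0.0856
```

Run:
```python
from h import *
go([537.5,106.3,20],30)
tips(snap('wrist','10'),[537.8,106.2],30,80)
tips(snap('side','10'),[537.8,106.2],30,80)
```

```text
t 13.72 tcp [536.6 110.1  77.8] gap 85.6 F [-0.3  0.  -0.2] q6 1.09 yaw 30.7 down [-0.    -0.001 -1.   ]
  world d [  0.9  -3.8 -57.8] tool d [-1.1 57.8 -3.6] rot [ 0.   0.7 -0. ]  tool d in GOAL axes [-1.1 57.8 -3.7]
L n 10472 zmin [100.  100.  100.3 100.4 100.7 100.9] inner a [-40.8 -40.8 -40.8] b -5.5 16.0
R n 8746 zmin [ 98.9  99.4  99.5  99.7  99.7 100.2] inner a [43.3 43.5 43.6] b -5.5 15.9
L n 730 zmin [105.7 105.8 106.7 107.9 108.6 108.6] inner a [-41.4 -41.5 -41.8] b -2.2 15.7
R n 877 zmin [105.2 106.2 107.1 108.  108.9 109.2] inner a [45.5 45.6 47.5] b 11.7 15.9
```

Emit:
drive_tool(plan="1 -1.5 0 -4.5 0 0.6 0; 1 0 0 0 0 0 0; 1 0 20 0 0 0 0; 1 0 15 0 0 0 0; 1 0 0 0 0 0 0; 1 0 0 0 0 0 0")

```text
clock: 14.58
tcp_pos: [0.5404, 0.1042, 0.0445]
orientation: [-0.682, 0.684, 0.185, -0.181]
wrist_force: [-0.6, -0.6, -0.2]
finger_gap: 0.0852
```

Run:
```python
from h import *
go([537.5,106.3,20],30)
tips(snap('wrist','11'),[537.8,106.2],30,58)
c=snap('side','11');cv2.imwrite('pics/m11.png',cv2.resize(c['p'][190:350,200:380,::-1],(630,560)))
```

```text
t 14.57 tcp [540.4 104.2  44.5] gap 85.2 F [-0.6 -0.6 -0.2] q6 1.09 yaw 30.0 down [ 0.005 -0.001 -1.   ]
  world d [ -2.9   2.1 -24.5] tool d [-1.5 24.5  3.3] rot [0.2 0.  0.2]  tool d in GOAL axes [-1.4 24.5  3.2]
L n 21207 zmin [67.5 67.7 67.8 68.  68.  68. ] inner a [-40.7 -40.8 -40.8] b -11.8 10.5
R n 22176 zmin [66.7 66.8 66.8 66.9 67.1 67.1] inner a [43.6 43.6 43.7] b -12.6 10.7
```

View pics/m11.png

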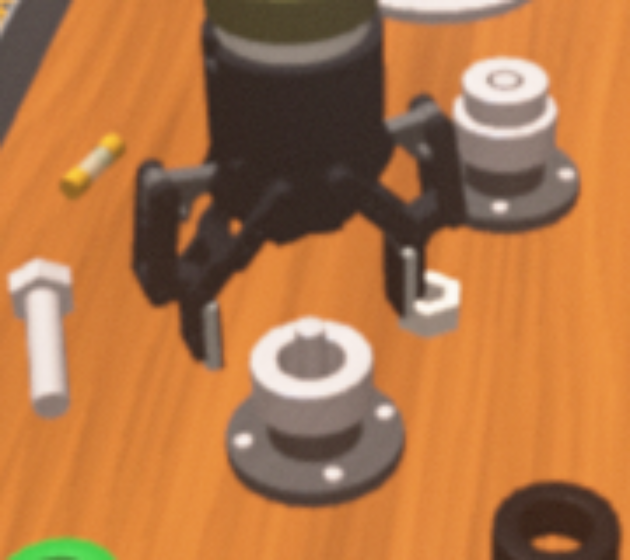

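Pads straddle the ring and the tips are at z≈67. Going down 25 more with a small centring shift, then closing.

Emit:
drive_tool(plan="1 -1.4 10 1 0 0 0; 1 0 8 0 0 0 0; 1 0 5 0 0 0 0; 1 0 0 0 0 0 0; 1 0 0 0 0 0 0")

```text
clock: 15.3
tcp_pos: [0.539, 0.1045, 0.0204]
orientation: [-0.682, 0.684, 0.185, -0.181]
wrist_force: [-0.1, 0.8, 0.8]
finger_gap: 0.0856
```

Run:
```python
from h import *
go([537.5,106.3,19],30)
tips(snap('wrist','12'),[537.8,106.2],30,36) if 0 else None
```

```text
t 15.3 tcp [539.  104.5  20.4] gap 85.6 F [-0.1  0.8  0.8] q6 1.09 yaw 30.0 down [ 0.006 -0.001 -1.   ]
  world d [-1.5  1.8 -1.4] tool d [-0.4  1.4  2.3] rot [0.2 0.  0.3]  tool d in GOAL axes [-0.4  1.4  2.3]
```

Emit:
drive_tool(plan="0.5 0 0 0 0 0 0; 0.4 0 0 0 0 0 0; -1 0 0 0 0 0 0; -1 0 0 0 0 0 0; -1 0 0 0 0 0 0; -1 0 0 0 0 0 0", grip_force=70)

```text
clock: 16.05
tcp_pos: [0.539, 0.1044, 0.0216]
orientation: [-0.682, 0.684, 0.185, -0.181]
wrist_force: [-1.1, -0.2, 0.4]
finger_gap: 0.0541
```

Run:
```python
from h import *
go([537.5,106.3,19],30)
c=snap('side','13');w=snap('wrist','13')
cv2.imwrite('pics/m13.png',np.hstack([cv2.resize(c['p'][190:350,200:380,::-1],(400,356)),cv2.resize(w['p'][150:440,170:460,::-1],(356,356))]))
tips(w,[537.8,106.2],30,30)
```

```text
t 16.05 tcp [539.  104.4  21.6] gap 54.1 F [-1.1 -0.2  0.4] q6 1.09 yaw 30.0 down [ 0.006 -0.001 -1.   ]
  world d [-1.5  1.9 -2.6] tool d [-0.4  2.6  2.4] rot [0.2 0.  0.3]  tool d in GOAL axes [-0.4  2.6  2.4]
L n 20258 zmin [31.4 31.5 31.7 32.2 32.3 32.7] inner a [-15.  -15.  -15.1] b -4.4 15.9
R n 20450 zmin [30.1 30.1 30.3 30.4 31.  31. ] inner a [15.  15.1 15.1] b -6.4 15.9
```

View pics/m13.png

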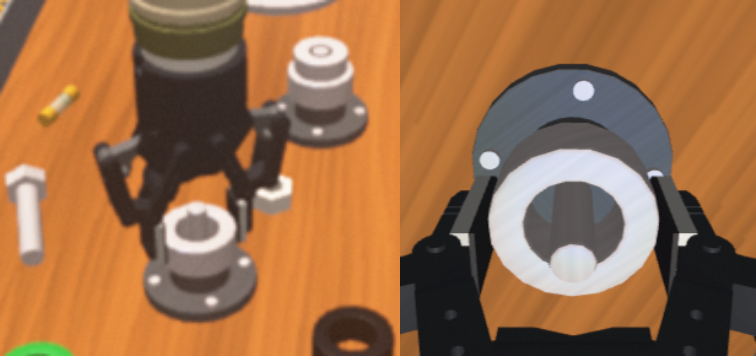

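Ring gripped across its diameter (gap 54). Lifting vertically.

Emit:
drive_tool(plan="-1 0 -6 0 0 0 0; -1 0 -10 0 0 0 0; -1 0 -12 0 0 0 0; -1 0 -15 0 0 0 0; -1 0 -20 0 0 0 0; -1 0 -25 0 0 0 0; -1 0 -20 0 0 0 0; -1 0 0 0 0 0 0")

```text
clock: 17.15
tcp_pos: [0.5382, 0.1046, 0.1373]
orientation: [-0.682, 0.684, 0.186, -0.181]
wrist_force: [-0.1, 0.5, -4.4]
finger_gap: 0.054
```

Run:
```python
from h import *
go([525,-361,150],30)
c=snap('side','14');s=snap('scene','14')
cv2.imwrite('pics/m14.png',np.hstack([cv2.resize(c['p'][170:350,200:380,::-1],(400,400)),cv2.resize(s['p'][180:330,300:450,::-1],(400,400))]))
```

```text
t 17.15 tcp [538.2 104.6 137.3] gap 54.0 F [-0.1  0.5 -4.4] q6 1.09 yaw 30.0 down [ 0.008 -0.001 -1.   ]
  world d [ -13.2 -465.6   12.7] tool d [-244.3  -12.3 -396.6] rot [0.3 0.  0.4]  tool d in GOAL axes [-244.3  -12.7 -396.6]
```

View pics/m14.png

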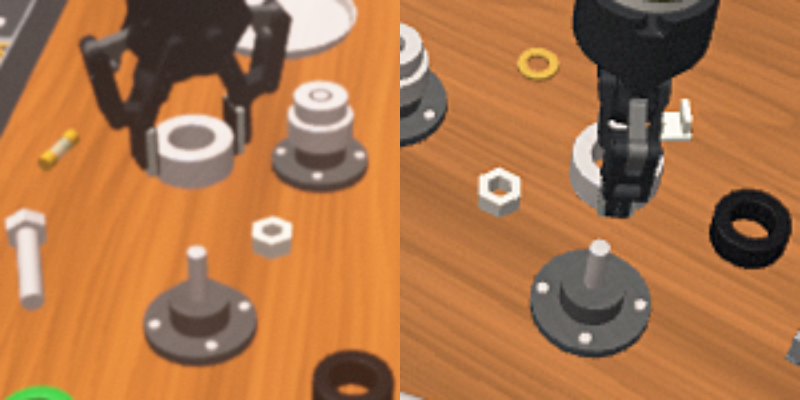

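Emit:
drive_tool(plan="-1 -14 -3 -22 0 0 0; -1 -24 -3 -40 0 0 0; -1 -28 -2 -46 0 0 0; -1 -28 0 -46 0 0 0; -1 -28 0 -46 0 0 0; -1 -28 0 -46 0 0 0; -1 -28 0 -46 0 0 0; -1 -28 0 -46 0 0 0")

```text
clock: 18.25
tcp_pos: [0.5232, -0.2967, 0.133]
orientation: [0.685, -0.679, -0.183, 0.189]
wrist_force: [1.1, 0.1, -3.6]
finger_gap: 0.0545
```

Run:
```python
from h import *
go([525,-361,150],30)
```

```text
t 18.25 tcp [ 523.2 -296.7  133. ] gap 54.5 F [ 1.1  0.1 -3.6] q6 0.39 yaw 30.5 down [-0.01   0.005 -1.   ]
  world d [  1.8 -64.3  17. ] tool d [-31.2 -17.4 -56.1] rot [-0.5  0.5 -0.3]  tool d in GOAL axes [-30.6 -17.  -56.6]
```

Emit:
drive_tool(plan="-1 -20 0 -36 0 0 0; -1 -7 0 -14 -0.4 0 -0.3; -1 -2 0 -4 0 0 0; -1 0 0 0 0 0 0; -1 0 0 0 0 0 0")

```text
clock: 18.88
tcp_pos: [0.5226, -0.3597, 0.1268]
orientation: [0.686, -0.679, -0.183, 0.187]
wrist_force: [0.4, 0.5, -3.5]
finger_gap: 0.0542
```

Run:
```python
from h import *
go([525,-361,-4],30)
c=snap('side','15');s=snap('scene','15')
cv2.imwrite('pics/m15.png',np.hstack([cv2.resize(c['p'][60:240,230:410,::-1],(400,400)),cv2.resize(s['p'][80:230,110:260,::-1],(400,400))]))
```

```text
t 18.88 tcp [ 522.6 -359.7  126.8] gap 54.2 F [ 0.4  0.5 -3.5] q6 0.31 yaw 30.3 down [-0.008  0.009 -1.   ]
  world d [   2.4   -1.3 -130.8] tool d [  1.7 130.8  -3.8] rot [-0.7  0.3 -0.1]  tool d in GOAL axes [  1.4 130.8  -2.3]
```

View pics/m15.png

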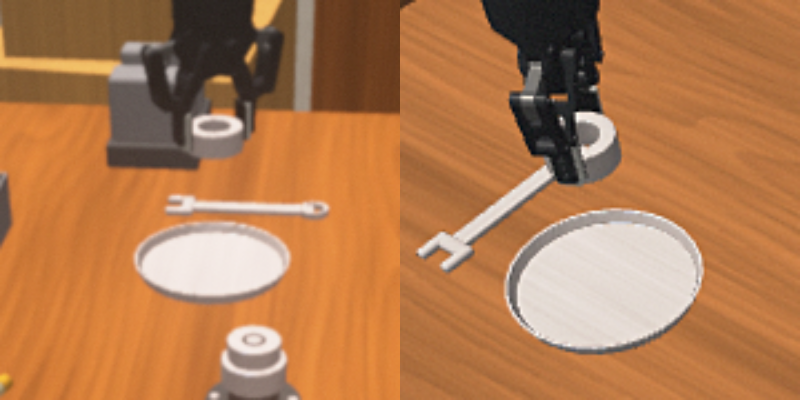

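Ring is held level above the dish; the vise and wrench are clear. Descending.

Emit:
drive_tool(plan="-1 1.5 25 -2 -0.6 0 0; -1 0 25 0 0 0 0; -1 0 25 0 0 0 0; -1 0 20 0 0 0 0; -1 0 8 0 0 0 0; -1 0 0 0 0 0 0; -1 0 0 0 0 0 0")

```text
clock: 19.85
tcp_pos: [0.5285, -0.3572, 0.0258]
orientation: [-0.68, 0.684, 0.188, -0.187]
wrist_force: [0.2, -0.1, -3.6]
finger_gap: 0.0541
```

Run:
```python
from h import *
go([525,-361,-4.4],30)
c=snap('side','16');s=snap('scene','16')
for c in (c,s):
    W=world(c)*1000;m=(c['d']>0)&(np.hypot(W[...,0]-525,W[...,1]+361)<40)&(c['p'].min(-1)>150)&(W[...,2]>20)&(W[...,2]<120)
    print(np.percentile(W[...,2][m],[1,25,50,75,95]).round(1))
cv2.imwrite('pics/m16.png',np.hstack([cv2.resize(load('side16')['p'][60:240,230:410,::-1],(400,400)),cv2.resize(s['p'][80:230,110:260,::-1],(400,400))]))
```

```text
t 19.85 tcp [ 528.5 -357.2   25.8] gap 54.1 F [ 0.2 -0.1 -3.6] q6 0.31 yaw 30.8 down [ 0.003 -0.005 -1.   ]
  world d [ -3.5  -3.8 -30.2] tool d [-5.  30.2 -1.2] rot [0.3 0.8 0. ]  tool d in GOAL axes [-4.9 30.2 -1.5]
[32.9 55.2 56.3 56.9 58.4]
[35.7 56.4 57.2 58.4 59.9]
```

View pics/m16.png

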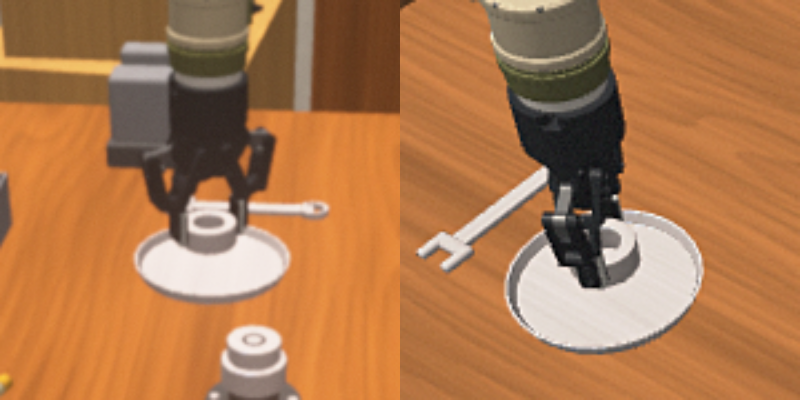

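Emit:
drive_tool(plan="-1 -4 10 -1 0 0 0; -1 0 8 0 0 0 0; -1 0 5 0 0 0 0; -1 0 2 0 0 0 0; -1 0 0 0 0 0 0; -1 0 0 0 0 0 0")

```text
clock: 20.7
tcp_pos: [0.5257, -0.3613, -0.0002]
orientation: [-0.679, 0.684, 0.188, -0.186]
wrist_force: [-0.7, -0.2, -4.2]
finger_gap: 0.0541
```

Run:
```python
from h import *
go([525,-361,-4.4],30)
for c in (snap('side','17'),snap('scene','17')):
    W=world(c)*1000;m=(c['d']>0)&(np.hypot(W[...,0]-525,W[...,1]+361)<40)&(c['p'].min(-1)>150)&(W[...,2]>20)&(W[...,2]<120)
    print(np.percentile(W[...,2][m],[1,25,50,75,95]).round(1))
```

```text
t 20.7 tcp [ 5.257e+02 -3.613e+02 -2.000e-01] gap 54.1 F [-0.7 -0.2 -4.2] q6 0.31 yaw 30.7 down [ 0.004 -0.006 -1.   ]
  world d [-0.7  0.3 -4.2] tool d [-0.4  4.2  0.7] rot [0.4 0.7 0. ]  tool d in GOAL axes [-0.4  4.2  0.7]
[26.4 29.4 30.3 31.1 32.9]
[26.1 30.4 31.4 32.6 35.7]
```

About 3–4 mm to go; lowering gently until contact.

Emit:
drive_tool(plan="-1 0 2 0 0.3 0 0; -1 0 0 0 0 0 0; -1 0 1 0 0 0 0; -1 0 0 0 0 0 0; -1 0 0 0 0 0 0")

```text
clock: 21.42
tcp_pos: [0.5261, -0.3616, -0.0029]
orientation: [-0.681, 0.683, 0.188, -0.187]
wrist_force: [-0.3, -0.1, -3.9]
finger_gap: 0.0545
```

Emit:
drive_tool(plan="-1 0 1 0 0 0 0; -1 0 0 0 0 0 0; -1 0 0.8 0 0 0 0; -1 0 0 0 0 0 0")

```text
clock: 21.92
tcp_pos: [0.5263, -0.3617, -0.0042]
orientation: [-0.681, 0.683, 0.188, -0.187]
wrist_force: [0.1, -0.3, -3.8]
finger_gap: 0.0539
```

Emit:
drive_tool(plan="-1 0 1 0 0 0 0; -1 0 0 0 0 0 0; -1 0 0 0 0 0 0")

```text
clock: 22.3
tcp_pos: [0.5263, -0.3618, -0.0043]
orientation: [-0.681, 0.683, 0.188, -0.187]
wrist_force: [-0.8, -0.7, -1.5]
finger_gap: 0.0544
```

Contact felt. Releasing.

Emit:
drive_tool(plan="0.4 0 0.5 0 0 0 0; 0.5 0 0 0 0 0 0; 0.7 0 0 0 0 0 0; 0.8 0 0 0 0 0 0; 0.8 0 0 0 0 0 0; 0.8 0 0 0 0 0 0")

```text
clock: 23.05
tcp_pos: [0.5277, -0.363, -0.0038]
orientation: [-0.68, 0.684, 0.189, -0.186]
wrist_force: [-0.6, 0.3, 0.6]
finger_gap: 0.0766
```

Run:
```python
from h import *
go([525,-361,-4.4],30)
c=snap('side','18');w=snap('wrist','18')
cv2.imwrite('pics/m18.png',np.hstack([cv2.resize(c['p'][60:240,230:410,::-1],(400,400)),cv2.resize(w['p'][:,80:560,::-1],(400,400))]))
```

```text
t 23.05 tcp [ 527.7 -363.    -3.8] gap 76.6 F [-0.6  0.3  0.6] q6 0.31 yaw 30.7 down [ 0.006 -0.005 -1.   ]
  world d [-2.7  2.  -0.6] tool d [-1.3  0.6  3.1] rot [0.4 0.7 0.1]  tool d in GOAL axes [-1.4  0.6  3.1]
```

View pics/m18.png

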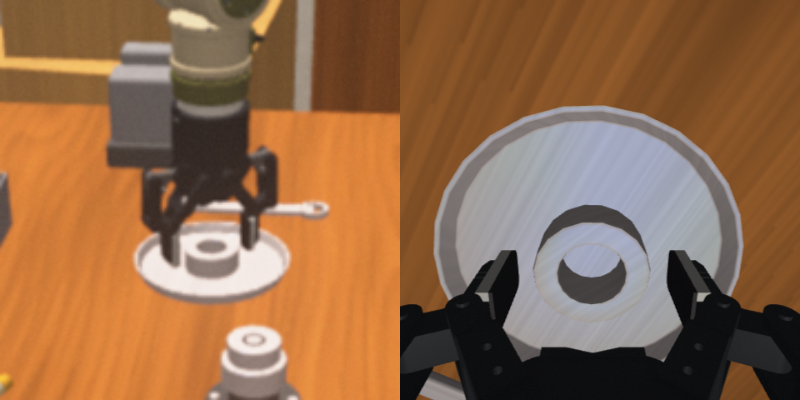

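The ring lies free in the middle of the dish, clear of both pads. Retreating.

Emit:
drive_tool(plan="0.8 0 -15 0 0 0 0; 0.8 0 -25 0 0 0 0; 0.8 0 -40 0 0 0 0; 0.8 0 -40 0 0 0 0; 0.8 0 -30 0 0 0 0; 0.8 0 0 0 0 0 0; 0.8 0 0 0 0 0 0")

```text
clock: 24.02
tcp_pos: [0.5269, -0.3623, 0.1559]
orientation: [-0.679, 0.685, 0.189, -0.185]
wrist_force: [-0.8, 0.2, -0.6]
finger_gap: 0.0768
```

Run:
```python
from h import *
go([525,-361,150],30)
c=snap('side','19');s=snap('scene','19')
for n,c in(('side',c),('scene',s)):
    W=world(c)*1000
    for nm,(x,y),lo,hi in(('ring',(525,-361),22,40),('bush',(444,315),47,65)):
        m=(c['d']>0)&(np.hypot(W[...,0]-x,W[...,1]-y)<45)&(c['p'].min(-1)>165)&(W[...,2]>lo)&(W[...,2]<hi)
        p=W[m]
        if len(p)>20: A=np.linalg.lstsq(np.c_[p[:,:2]-[x,y],np.ones(len(p))],p[:,2],rcond=None)[0];print(n,nm,len(p),cv2.minEnclosingCircle(p[:,:2].astype(np.float32)),'z med',np.median(p[:,2]).round(1),'tilt',np.degrees(np.hypot(*A[:2])).round(1))
cv2.imwrite('pics/side19s.png',load('side19')['p'][:,:,::-1])
```

```text
t 24.02 tcp [ 526.9 -362.3  155.9] gap 76.8 F [-0.8  0.2 -0.6] q6 0.31 yaw 30.7 down [ 0.008 -0.007 -1.   ]
  world d [-1.9  1.3 -5.9] tool d [-1.   5.9  2.1] rot [0.6 0.7 0.2]  tool d in GOAL axes [-1.   5.9  2. ]
side ring 164 ((522.6480102539062, -360.91046142578125), 30.426130294799805) z med 26.2 tilt 0.7
side bush 409 ((445.39947509765625, 315.84625244140625), 21.098758697509766) z med 54.1 tilt 0.2
scene ring 234 ((526.3517456054688, -361.6899719238281), 29.806285858154297) z med 27.1 tilt 1.1
scene bush 222 ((443.4811096191406, 317.1794738769531), 20.685256958007812) z med 54.5 tilt 0.2
```

View pics/side19s.png

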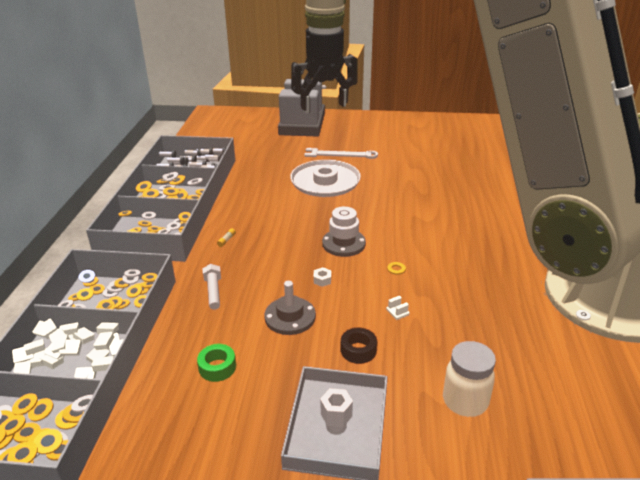

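The side view shows the bush standing in the bin (336,408), the ring flat in the dish (325,174), a bare stud (289,300) and the gripper clear. Handing in.

```bash
python3 -c "
from workcell import job
print(job.hand_in())"
```

```text
the job is handed in; nothing more can be done
None
```

I handed the job in at about 24 s of the 54 s allowed. The hand-in gives no verdict, so what follows is from my own last checks.

- **Bush:** I lifted the hex-headed bush out while the ring stayed on its stud. I lowered it until it touched and released it head up in the bin. Both cameras put its top about 54 mm above the table (55 expected), with 0.2° tilt, within about 3 mm of the measured bin centre.
- **Ring:** I then lifted the ring off the stud, set it down the same way in the round dish and backed off. Its top is about 26–27 mm above the table (28 expected), with about 1° tilt, within about 3 mm of the measured dish centre.
- **Robot and other parts:** The gripper was clear, about 150 mm above the dish. The look-alikes and the other nest were not touched.

**One disagreement:** the cameras put the fingertips about 30 mm higher than the reported tool position and the stated finger geometry imply. I set the grasp heights from the cameras. For the set-downs I tracked how far the tool had moved since each grasp, checked that against the cameras, and felt for contact with the wrist force.

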